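# Open the drill-bit case through its touch catch

### The job

The drill-bit case has a push-to-open lid, but a round screw tin is standing on it. With the fingers, gently push the tin sideways off the lid onto the rimmed tray in the other half of the case's top, sliding it all the way without lifting or gripping it, while the lid is still shut. Then press the lid down at its dark press mark until the catch lets go, and let it spring up ajar; leave the other things on the table alone.

Things in the scene. Friction and masses are not known exactly. Their poses are not given: they have to be found in the camera images.
- case: Black case fixed to the table, 170 mm in its x, y -160 to +152 mm, flat top 85 mm up. Origin at table level, 4 mm to +y of its middle. Its x runs from the front (carrying handle, sticks out 33 mm at 50 mm height) to the back (lid hinge), z up. The -y half of the top is the grey lid (x -73 to +72, y -150 to -2 mm), the +y half the tray, flush with it.
- lid (a joint): Lid angle, rad: 0 shut, flush with the tray; negative pressed in (stop at -0.055, 7 mm down at the mark); positive open. Hinge along its back edge, at case x +72 mm, top height. It lets go once pressed to about -0.045 (6 mm, about 9 N at the mark); as the finger withdraws, a spring lifts the front edge to about 0.46 rad. A part-way press leaves it shut; once released it does not catch again.
- lid_press (a point): Centre of the press mark on the lid's upper face, a dark flat disc of 22 mm diameter, in the middle of the lid's width, 125 mm from the hinge and 20 mm from the lid's front edge. It moves with the lid; shut, it is 85 mm above the table.
- tray (a point): Middle of the tray's flat deck, 85 mm above the table. In the case's frame the deck spans x -78 to +78, y 0 to +145 mm; a rim 10 mm high and 7 mm wide runs round its front, back and outer (+y) sides, none towards the lid.
- tin: Loose round metal screw tin with a plain flat top, 72 mm diameter, 35 mm high, about 0.2 kg; origin at the centre of its underside. It starts standing on the shut lid.
- drill: Bystander: red hand drill lying on its side, 1.6 kg; origin under the middle of its 200 x 62 x 62 mm body (along x, chuck and bit to +x, out to 205 mm); the handle sticks out 150 mm to +y at x -70 mm.
- jar: Bystander: closed clear jar, 64 mm diameter, 85 mm high; origin at the centre of its underside.
- screwdriver: Bystander: screwdriver lying on the table along its x axis, handle to -x; origin near its middle.
Mind the look-alikes: they are no part of the job. What is meant by the tin is not brown or purple, and is the larger of those in its own colour.

How it is judged:
On the way, in this order (a step that is already met when the one before it is completed fails the run):
1. the tin stands on the tray, wholly clear of the lid, with the lid still shut (y of tin in the frame of case above 0.034 m and z of tin in the frame of case above 0.08 m and linear speed of tin below 0.02 m/s and value of joint lid below 0.03 rad), for 0.2 s.
2. the lid is pressed in with the fingers (value of joint lid below -0.02 rad and contact force between the fingers and lid above 1 N).
3. the lid has sprung ajar (value of joint lid above 0.3 rad), for 0.2 s.
At the end, for the whole second after the job is handed in: The lid stands ajar by itself (hinge angle above 0.3 rad, not moving) and the tin stands upright and at rest, flat on the tray inside its rim, wholly clear of the lid (its centre at least 34 mm on the tray's side) (value of joint lid above 0.3 rad and velocity of joint lid between -0.05 and 0.05 rad/s and y of tin in the frame of case between 0.034 and 0.125 m and x of tin in the frame of case between -0.06 and 0.06 m and z of tin in the frame of case between 0.08 and 0.09 m and angle between tin's own z axis and vertical below 0.1 rad and linear speed of tin below 0.02 m/s); the robot touches nothing.
It fails at once if the tin is lifted (more than 15 mm above the lid and tray) (z of tin in the frame of case above 0.1 m).
It fails at once if the tin is gripped or shoved hard (fingers press on it with over 25 N) (contact force between the fingers and tin above 25 N).
It fails at once if the tin is tipped or falls off the case (angle between tin's own z axis and vertical above 0.35 rad or z of tin in the frame of case below 0.06 m).
It fails at once if a bystander is moved by more than 20 mm (distance of any of drill, jar, screwdriver from where it was at the start of the episode above 0.02 m).
It also fails if it takes over 51 s, if anything falls off the work surface, if the arm or the gripper's body presses on something with over 40 N, if the wrist force passes 120 N, or if a joint passes its speed limit or range.

### The arm

A 6-joint arm with a two-finger parallel gripper is mounted at the origin on the work surface. World frame = base frame: x ahead of the robot, y to its left, z up, the work surface at z = 0. Lengths are in m, angles in rad, forces in N, time in s.
With the tool pointing down it reaches from about 0.425 to 0.95 m from the base axis. Payload 3.5 kg.
Tool frame: the origin (TCP) lies at the very end of the fingers, on their centre line; the grasp point (between the pads) lies 19 mm behind it; z points along the fingers, y is the line along which they close (so a half turn about z gives the same grasp; the last joint's range is limited). The gripper opens to 85 mm and grips with 20 to 120 N. Pads are 22 mm wide; open, the fingers measure 114 mm over their backs; the gripper's body (76 mm by 85 mm) begins 54 mm behind the grasp point. The pads swing forward as they close: fully open they stand 13 mm farther back than shut.
Start: joints at [1.161, 0.286, 1.577, -0, 1.279, -0.15], TCP at [0.173, 0.652, 0.231] pointing down, gripper open.
Joint ranges: [-2.77, 2.77], [-0.9, 2.22], [0.21, 2.48], [-1.53, 4.67], [0.24, 2.81], [-2.84, 2.84]. Speed limits (rad/s): [2.79, 2.79, 3.14, 3.14, 3.14, 3.14].

### API

Orientations are given as a unit quaternion [x, y, z, w].
In Python, from plant import ctrl gives the robot as it stands.
- The arm moves only by the tool carry_out, never from a script. Its argument "deltas" is one flat list of numbers, 6 for each row, row after row: the shift along the tool's x, y, z in m, then the turn, a rotation vector about the tool's x, y, z in rad. A call has 1 to 5 rows; each row is the pose to reach, as a shift and turn from the pose commanded when the call began, along the tool's axes at that moment; what a row does not reach only later rows make up. A row lasts 1/8 s, in which the tool goes at most 62.5 mm and 10.7 degrees, less where a joint would pass 70% of its speed; a pose out of reach is approached as far as the arm can. A call with a gripper value outside its range is refused whole. "grip" is the opening in per cent of the stroke, from 0 (shut) to 100 (fully open), set as the call begins (left out, the last holds). The fingers move at their own pace and stop on an object; "grip_force" is the grip in N (left out, the last holds). Time passes only in rows, so rows that repeat a pose let the fingers close. It gives the time, the measured TCP pose, the force, the opening and the grip force at its end, in the units of the state.
- ctrl.get_state(): the state, without advancing time (a new reading comes with each control period).
- ctrl.read_camera(name): name is "scene" or "side" or "wrist"; returns (picture, depth): 400x640x3 uint8, red, green, blue; 400x640 float32, m along the optical axis (not along the pixel's ray), 0 where there is no reading.
- ctrl.camera_model(name): a dict with "intrinsics" (3x3 intrinsics, pixels), "k1" (the pictures are not rectified: a ray, as slopes to the right and down, at radius r is drawn at 1 + k1 r^2 times it, then the intrinsics apply), "extrinsics" (4x4, takes a point from world to camera coordinates); the wrist camera has in their place "hand_eye" (4x4, takes a point from camera to tool coordinates, whose origin is the TCP and whose axes are the flange's). Camera axes: x right, y down, z forward; pixel columns grow to the right and rows downward; lengths in m; the calibration is good to about 2 mm. A picture is of the moment at which its call begins: read the wrist's pose just before it. camera_model takes no time and is no camera call.
- ctrl.sign_off(): hands the job in; it is judged then, once.
Trained networks look in the newest picture that a camera, given by its name, has taken for a name from the list of things; names that differ only in an ending like _2 or _b are one class to them, and where a whole thing is asked for, a point or a joint stands for the part that bears it (a point fixed in the world has none). Each returns a list of dicts, best first, with "score" (0 to 1); they miss things now and then, are a little off and sometimes report something else, mostly with a low value. They report only what shows in the picture. A call takes as long as a camera call. They do not tell look-alikes from the thing itself.
- ctrl.find_in(camera, query): "uv" ([column, row] in pixels, amid what is visible of it).
The state is a dict: "time": time; "qpos": joint angles; "dq": joint speeds; "joint_efforts": joint torques, N m; "eef_pos": TCP position; "tcp_rot": TCP orientation; "contact_force": force on the tool from outside, world axes, zero at the start; "wrist_torque": the same for the moment, N m; "opening": opening from 0.0 (shut) to 1.0 (fully open); "finger_force": force on a finger pad.
Only numpy, scipy, OpenCV 4.12 (cv2) and the standard library are available. Lean on these libraries where they do the work, as an engineer would, in place of code of your own. Each camera call takes 0.05 s, during which the arm holds its last target. There are 200 camera calls.

## Working session

There is one attempt and no reset: what is moved stays moved. The work goes in short steps, Python scripts to look and compute and a tool call to move; the robot and the scene stay as the last step left them, time stands still between calls to the robot, and variables do not carry over. Pictures are saved under pics/ and viewed, at most 10 in all, crops included, and the job is handed in when it is done.

Besides the shell and the picture viewer there is one more tool, called after "Emit:" in YAML: its name, and indented under it one key for each argument. carry_out: Moves the arm, as the interface text tells. Its arguments: {"type":"object","properties":{"deltas":{"type":"array"},"grip":{"type":"number"},"grip_force":{"type":"number"}},"required":["deltas"]}

```bash
mkdir -p pics
cat > h.py <<'E'
import numpy as np, cv2
from plant import ctrl
def world(cam,uv,d,pose=None):
    m=ctrl.camera_model(cam);K=np.array(m["intrinsics"]);k1=m["k1"]
    p=(np.array(uv,float)-K[:2,2])/[K[0,0],K[1,1]];q=p.copy()
    for _ in range(20): q=p/(1+k1*(q@q))
    c=np.array([q[0]*d,q[1]*d,d,1])
    if cam=="wrist":
        from scipy.spatial.transform import Rotation as R
        s=pose; t=np.array(m["hand_eye"])@c
        return R.from_quat(s["tcp_rot"]).apply(t[:3])+s["eef_pos"]
    return (np.linalg.inv(np.array(m["extrinsics"]))@c)[:3]
E
python3 - <<'E'
from h import *
s=ctrl.get_state();print(s["eef_pos"],s["tcp_rot"],s["contact_force"])
for c in ["scene","side"]:
    im,d=ctrl.read_camera(c);cv2.imwrite(f"pics/{c}0.png",im[:,:,::-1]);np.save(c+"d.npy",d)
    for q in ["case","lid_press","tray","tin","drill","jar","screwdriver"]:
        for r in ctrl.find_in(c,q)[:5]:
            u,v=np.round(r["uv"]).astype(int)
            print(c,q,round(r["score"],2),u,v,world(c,(u,v),d[v,u]).round(3) if d[v,u]>0 else None)
E
```

```text
[0.17308939 0.65174462 0.22991896] [ 1.29529621e-01  9.91574824e-01 -1.15328186e-03 -3.40976970e-04] [-0.28862597 -0.27243113 -0.32466699]
scene case 0.85 335 207 [0.598 0.018 0.082]
scene lid_press 0.92 314 196 [ 0.562 -0.046  0.084]
scene tin 0.88 302 196 [ 0.615 -0.064  0.119]
scene tin 0.85 290 256 [ 0.74  -0.067  0.026]
scene tin 0.85 243 209 [ 0.594 -0.247  0.035]
scene tin 0.72 252 255 [ 0.757 -0.159  0.028]
scene drill 0.8 472 211 [0.525 0.375 0.064]
scene jar 0.74 208 179 [ 0.478 -0.41   0.044]
scene screwdriver 0.87 206 206 [ 0.586 -0.368  0.023]
side case 0.82 297 214 [ 0.497 -0.043  0.086]
side lid_press 0.65 318 218 [ 0.533 -0.085  0.085]
side tray 0.58 297 213 [ 0.501 -0.037  0.082]
side tin 0.88 333 204 [ 0.575 -0.093  0.118]
side tin 0.86 369 273 [ 0.551 -0.272  0.036]
side tin 0.86 396 219 [ 0.737 -0.175  0.027]
side tin 0.62 374 204 [ 0.729 -0.094  0.024]
side drill 0.91 218 150 [0.472 0.334 0.06 ]
side jar 0.77 381 337 [ 0.432 -0.438  0.087]
side jar 0.49 319 219 [ 0.535 -0.088  0.082]
side screwdriver 0.76 407 299 [ 0.584 -0.376  0.018]
```

View pics/scene0.png

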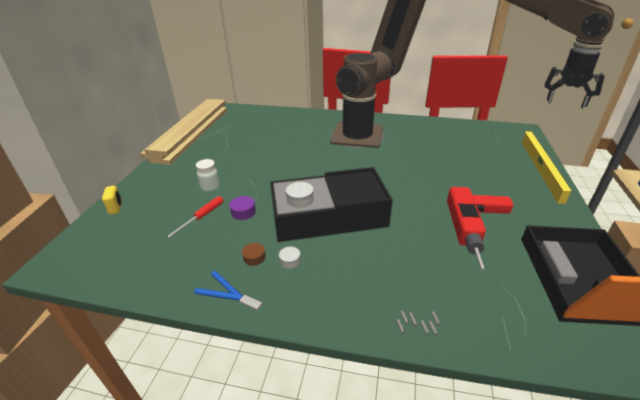

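View pics/side0.png

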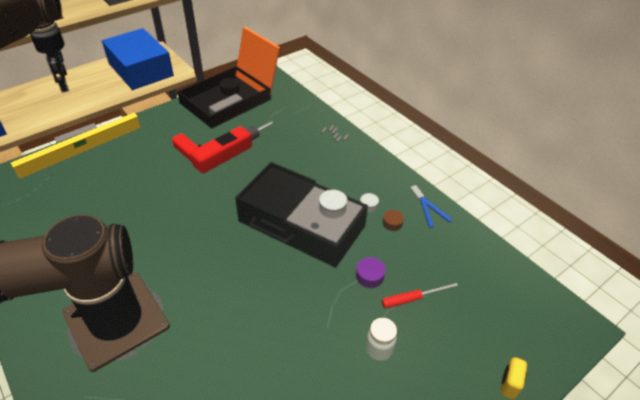

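Tin candidates in the scene picture are: silver on the grey lid (300,194), the small silver one on the table (290,257), brown (254,254) and purple (243,208). I choose the larger silver one on the lid. The handle faces the robot, the lid is on the −y side and the tray on the +y side.

Run:
```python
from h import *
im=cv2.imread("pics/side0.png");cv2.imwrite("pics/crop.png",cv2.resize(im[150:275,225:425],None,fx=4,fy=4))
for c in ["scene","side"]:
    d=np.load(c+"d.npy");P=[]
    for v in range(140,290):
        for u in range(220,420):
            if d[v,u]>0:
                P.append(np.r_[world(c,(u,v),d[v,u]),u,v])
    P=np.array(P);near=(abs(P[:,0]-.6)<.2)&(abs(P[:,1])<.22)
    t=P[near&(P[:,2]>.074)&(P[:,2]<.1)]
    m=np.zeros((400,640),np.uint8);m[t[:,4].astype(int),t[:,3].astype(int)]=1
    r=cv2.minAreaRect(t[:,:2].astype(np.float32));print(c,len(t),"case",r,np.median(t[:,2]));
    print(cv2.boxPoints(r).round(3).tolist())
    k=P[near&(P[:,2]>.108)&(P[:,2]<.14)]
    print("tin",len(k),np.median(k[:,2]),cv2.minEnclosingCircle(k[:,:2].astype(np.float32)),k[:,:2].mean(0))
    uv=ctrl.find_in(c,"lid_press") if 0 else None
```

```text
Traceback (most recent call last):
  File "h.py", line 4, in world
    m=ctrl.camera_model(cam);K=np.array(m["intrinsics"]);k1=m["k1"]
ValueError: time passes only in moves, steps and waits
```

View pics/crop.png

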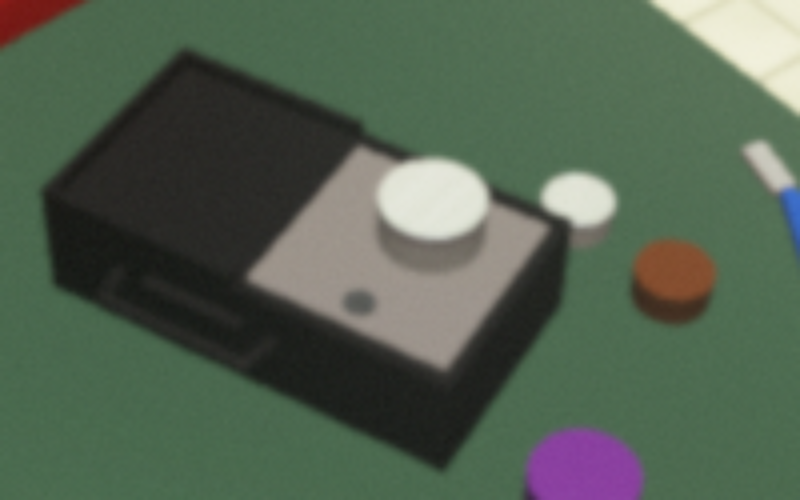

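The crop confirms the choice: the large silver tin stands at the back of the lid (side pixel about 333,204). The press mark is in front of it (about 315,225), and the handle is at the front.

```bash
sed -i 's/^def world/from functools import lru_cache\n@lru_cache\ndef cm(c): return ctrl.camera_model(c)\ndef world/; s/m=ctrl.camera_model(cam)/m=cm(cam)/' h.py
python3 - <<'E'
from h import *
for c in ["scene","side"]:
    d=np.load(c+"d.npy");P=[]
    for v in range(140,290):
        for u in range(220,420):
            if d[v,u]>0:
                P.append(np.r_[world(c,(u,v),d[v,u]),u,v])
    P=np.array(P);near=(abs(P[:,0]-.6)<.2)&(abs(P[:,1])<.22)
    t=P[near&(P[:,2]>.074)&(P[:,2]<.1)]
    r=cv2.minAreaRect(t[:,:2].astype(np.float32));print(c,len(t),"case",r,np.median(t[:,2]));
    print(cv2.boxPoints(r).round(3).tolist())
    k=P[near&(P[:,2]>.112)&(P[:,2]<.14)]
    print("tin",len(k),np.median(k[:,2]),cv2.minEnclosingCircle(k[:,:2].astype(np.float32)),k[:,:2].mean(0))
for c,uv in (("side",(315,225.5)),):
    print(world(c,uv,np.load(c+"d.npy")[225,315]))
E
```

```text
scene 4019 case ((0.5349093079566956, -0.011700108647346497), (0.17611590027809143, 0.3121072053909302), 22.293245315551758) 0.08463306353702849
[[0.39399999380111694, 0.0989999994635582], [0.5130000114440918, -0.1889999955892563], [0.6759999990463257, -0.12300000339746475], [0.5569999814033508, 0.16599999368190765]]
tin 399 0.11918790064377804 ((0.5871207118034363, -0.08051512390375137), 0.03910283371806145) [ 0.59246504 -0.07706063]
side 5307 case ((0.5326243042945862, -0.015144258737564087), (0.17798708379268646, 0.31560975313186646), 22.27188491821289) 0.08417782203616309
[[0.38999998569488525, 0.09700000286102295], [0.5099999904632568, -0.19499999284744263], [0.675000011920929, -0.12700000405311584], [0.5550000071525574, 0.16500000655651093]]
tin 482 0.11879336497096166 ((0.5849448442459106, -0.08097166568040848), 0.03879968076944351) [ 0.58306685 -0.08373585]
[ 0.51144273 -0.10133159  0.08439399]
```

Emit:
carry_out:
  deltas: [-0.054, -0.027, 0, 0, 0, 0.184, -0.108, -0.054, 0, 0, 0, 0.368, -0.162, -0.081, 0, 0, 0, 0.552, -0.216, -0.108, 0, 0, 0, 0.737, -0.27, -0.137, 0, 0, 0, 0.921]
  grip: 58

```text
time: 1.42
eef_pos: [0.4004, 0.4493, 0.2317]
tcp_rot: [0.559, 0.829, 0.0, 0.0]
contact_force: [0.9, -0.3, 0.4]
opening: 0.58
finger_force: 0.0
```

```bash
cat >> h.py <<'E'
from scipy.spatial.transform import Rotation as R
O=np.array([.5325,-.0095]);a=np.deg2rad(22.3);U=np.array([np.cos(a),np.sin(a)]);V=np.array([-U[1],U[0]])
def c2w(x,y,z): return np.r_[O+x*U+y*V,z]
def w2c(p): return np.r_[(p[:2]-O)@U,(p[:2]-O)@V,p[2]]
Rt=R.from_matrix(np.array([np.r_[V,0],np.r_[U,0],[0,0,-1]]).T)
def go(p,show=True):
    s=ctrl.get_state();r=R.from_quat(s["tcp_rot"])
    print("t",round(s["time"],2),"case xyz",w2c(s["eef_pos"]).round(4),"F",np.round(s["contact_force"],1),"open",round(s["opening"],3),"q",np.round(s["qpos"],2))
    if p is not None: print("shift",r.inv().apply(p-s["eef_pos"]).round(4),"turn",(r.inv()*Rt).as_rotvec().round(4))
    return s
E
python3 -c "
from h import *
go(c2w(.022,-.146,.231))"
```

```text
t 1.43 case xyz [0.0519 0.4746 0.2317] F [ 0.9 -0.3  0.4] open 0.58 q [0.67 0.13 1.76 0.   1.25 0.29]
shift [-6.207e-01 -2.670e-02  5.000e-04] turn [ 0.0008 -0.0003 -0.0051]
```

Emit:
carry_out:
  deltas: [-0.062, -0.004, 0, 0, 0, 0, -0.124, -0.008, 0, 0, 0, 0, -0.186, -0.012, 0, 0, 0, 0, -0.248, -0.016, 0, 0, 0, 0, -0.31, -0.02, 0, 0, 0, -0.005]

```text
time: 2.05
eef_pos: [0.4989, 0.1544, 0.2318]
tcp_rot: [0.555, 0.832, 0.0, 0.0]
contact_force: [0.2, -0.4, -0.3]
opening: 0.575
finger_force: 0.0
```

Emit:
carry_out:
  deltas: [-0.062, -0.002, 0, 0, 0, 0, -0.124, -0.004, 0, 0, 0, 0, -0.186, -0.006, 0, 0, 0, 0, -0.248, -0.007, 0, 0, 0, 0, -0.31, -0.007, 0, 0, 0, 0]

```text
time: 2.68
eef_pos: [0.6119, -0.1346, 0.2317]
tcp_rot: [0.555, 0.832, 0.0, 0.0]
contact_force: [1.0, 0.7, 0.7]
opening: 0.58
finger_force: 0.0
```

Run:
```python
from h import *
s=go(c2w(.022,-.146,.231))
im,d=ctrl.read_camera("wrist");cv2.imwrite("pics/w1.png",im[:,:,::-1]);np.save("wd.npy",d)
P=[]
for v in range(0,400,2):
    for u in range(0,640,2):
        if d[v,u]>0:P.append(world("wrist",(u,v),d[v,u],s))
P=np.array(P);C=np.array([w2c(p) for p in P])
k=C[(C[:,2]>.113)&(C[:,2]<.127)&(abs(C[:,0])<.09)&(abs(C[:,1])<.16)]
print(len(k),np.median(k[:,2]),cv2.minEnclosingCircle(k[:,:2].astype(np.float32)),np.median(k,0))
```

```text
t 2.67 case xyz [ 0.026  -0.1458  0.2317] F [1.  0.7 0.7] open 0.58 q [-0.38  0.18  1.7   0.    1.26 -0.77]
shift [-0.0001 -0.004   0.0007] turn [0.0007 0.0003 0.0055]
1784 0.12053668078770105 ((0.023525143042206764, -0.08615066856145859), 0.036417730152606964) [ 0.02355251 -0.08405485  0.12053668]
```

View pics/w1.png

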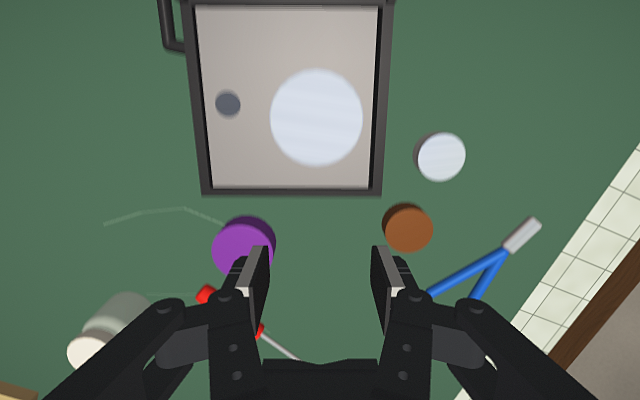

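Emit:
carry_out:
  deltas: [0, -0.002, 0.04, 0, 0, 0, 0, -0.002, 0.08, 0, 0, 0, 0, -0.002, 0.12, 0, 0, 0, 0, -0.002, 0.136, 0, 0, 0, 0, -0.002, 0.137, 0, 0, 0]

```text
time: 3.35
eef_pos: [0.609, -0.133, 0.0936]
tcp_rot: [0.555, 0.832, -0.0, -0.001]
contact_force: [0.4, -0.6, -0.5]
opening: 0.579
finger_force: 0.0
```

Emit:
carry_out:
  deltas: [0.004, 0, 0, 0, 0, 0, 0.008, 0, 0, 0, 0, 0, 0.012, 0, 0, 0, 0, 0, 0.016, 0, 0, 0, 0, 0, 0.02, 0, 0, 0, 0, 0]

```text
time: 3.98
eef_pos: [0.6016, -0.1146, 0.0945]
tcp_rot: [0.555, 0.832, 0.0, 0.0]
contact_force: [-1.1, 0.2, -0.2]
opening: 0.581
finger_force: 0.0
```

Emit:
carry_out:
  deltas: [0.003, 0, 0, 0, 0, 0, 0.006, 0, 0, 0, 0, 0, 0.01, 0, 0, 0, 0, 0, 0.015, 0, 0, 0, 0, 0, 0.02, 0, 0, 0, 0, 0]

```text
time: 4.6
eef_pos: [0.5941, -0.0962, 0.0944]
tcp_rot: [0.555, 0.832, 0.0, 0.0]
contact_force: [1.1, -0.4, 1.0]
opening: 0.584
finger_force: 0.6
```

Run:
```python
from h import *
s=go(None)
im,d=ctrl.read_camera("wrist");cv2.imwrite("pics/w2.png",im[:,:,::-1])
```

```text
t 4.6 case xyz [ 0.024  -0.1036  0.0944] F [ 1.1 -0.4  1. ] open 0.584 q [-0.33  0.27  1.86 -0.    1.01 -0.72]
```

View pics/w2.png

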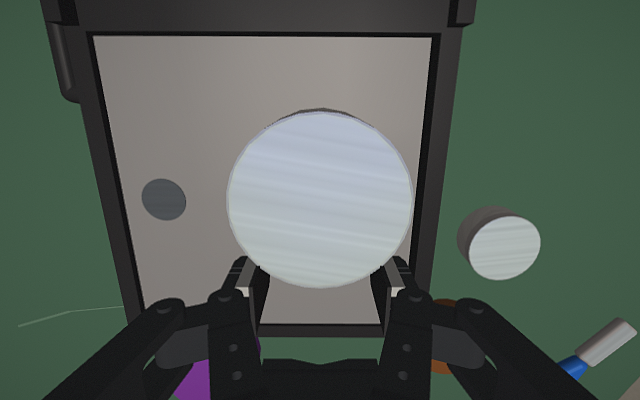

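The tin (around 320,200) sits cradled evenly between the two fingertips on the lid, so I continue pushing.

Emit:
carry_out:
  deltas: [0.007, 0, 0, 0, 0, 0, 0.015, 0, 0, 0, 0, 0, 0.024, 0, 0, 0, 0, 0, 0.034, 0, 0, 0, 0, 0, 0.044, 0, 0, 0, 0, 0]

```text
time: 5.28
eef_pos: [0.5768, -0.0551, 0.0943]
tcp_rot: [0.555, 0.832, -0.0, -0.0]
contact_force: [-0.1, -0.9, 0.4]
opening: 0.577
finger_force: 0.7
```

Emit:
carry_out:
  deltas: [0.01, 0, 0, 0, 0, 0, 0.02, 0, 0, 0, 0, 0, 0.03, 0, 0, 0, 0, 0, 0.04, 0, 0, 0, 0, 0, 0.05, 0, 0, 0, 0, 0]

```text
time: 5.9
eef_pos: [0.5576, -0.0091, 0.0943]
tcp_rot: [0.555, 0.832, 0.0, 0.0]
contact_force: [0.5, -1.3, 0.2]
opening: 0.581
finger_force: 0.7
```

Emit:
carry_out:
  deltas: [0.01, 0, 0, 0, 0, 0, 0.02, 0, 0, 0, 0, 0, 0.029, 0, 0, 0, 0, 0, 0.036, 0, 0, 0, 0, 0, 0.041, 0, 0, 0, 0, 0]

```text
time: 6.52
eef_pos: [0.5419, 0.0286, 0.0943]
tcp_rot: [0.555, 0.832, -0.0, -0.0]
contact_force: [0.7, -0.7, 1.0]
opening: 0.584
finger_force: 0.7
```

Emit:
carry_out:
  deltas: [0.001, 0, 0, 0, 0, 0, -0.004, 0, 0, 0, 0, 0, -0.015, 0, 0, 0, 0, 0, -0.03, 0, 0, 0, 0, 0, -0.045, 0, 0, 0, 0, 0]

```text
time: 7.15
eef_pos: [0.5599, -0.0147, 0.0943]
tcp_rot: [0.555, 0.832, -0.0, 0.0]
contact_force: [0.5, -0.2, 0.9]
opening: 0.583
finger_force: 0.0
```

Run:
```python
from h import *
s=go(None)
im,d=ctrl.read_camera("wrist");cv2.imwrite("pics/w3.png",im[:,:,::-1])
C=np.array([w2c(world("wrist",(u,v),d[v,u],s)) for v in range(0,400,2) for u in range(0,640,2) if d[v,u]>0])
k=C[(C[:,2]>.113)&(C[:,2]<.127)&(abs(C[:,0])<.09)&(C[:,1]<.16)&(C[:,1]>.0)]
print(len(k),np.median(k,0),cv2.minEnclosingCircle(k[:,:2].astype(np.float32)))
```

```text
t 7.15 case xyz [ 0.0234 -0.0152  0.0943] F [ 0.5 -0.2  0.9] open 0.583 q [-0.21  0.19  1.96 -0.    0.99 -0.6 ]
8052 [0.02359668 0.06835696 0.12045706] ((0.0233848225325346, 0.06904454529285431), 0.03665013238787651)
```

View pics/w3.png

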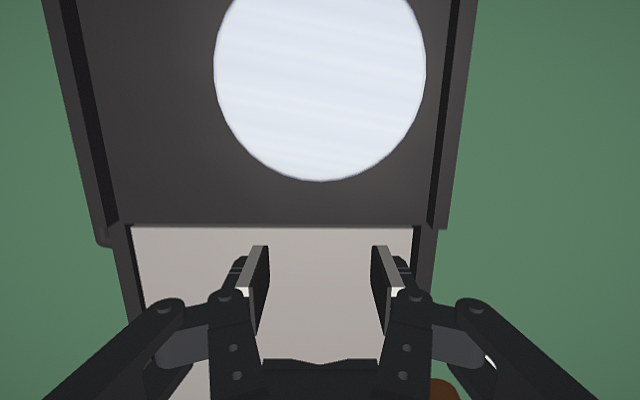

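The tin (320,80) stands on the tray at case (0.023, 0.069), clear of the lid. Next I close the fingers and go above the mark.

Emit:
carry_out:
  deltas: [0, 0, -0.03, 0, 0, 0, -0.02, -0.02, -0.045, 0, 0, 0, -0.04, -0.05, -0.045, 0, 0, 0, -0.061, -0.076, -0.045, 0, 0, 0, -0.061, -0.076, -0.045, 0, 0, 0]
  grip: 0

```text
time: 7.82
eef_pos: [0.5121, -0.1007, 0.1394]
tcp_rot: [0.556, 0.831, -0.0, -0.0]
contact_force: [0.3, -0.1, 0.3]
opening: -0.001
finger_force: 0.0
```

Emit:
carry_out:
  deltas: [0, 0, 0.01, 0, 0, 0, 0, 0, 0.02, 0, 0, 0, 0, 0, 0.03, 0, 0, 0, 0, 0, 0.04, 0, 0, 0, 0, 0, 0.045, 0, 0, 0]

```text
time: 8.45
eef_pos: [0.5124, -0.0985, 0.0932]
tcp_rot: [0.554, 0.832, -0.0, -0.001]
contact_force: [0.8, -1.0, -0.7]
opening: -0.001
finger_force: 0.0
```

Run:
```python
from h import *
s=go(c2w(-.053,-.076,.085))
im,d=ctrl.read_camera("wrist");cv2.imwrite("pics/w4.png",im[:,:,::-1])
```

```text
t 8.45 case xyz [-0.0524 -0.0747  0.0932] F [ 0.8 -1.  -0.7] open -0.001 q [-0.38  0.11  2.05  0.    0.98 -0.78]
shift [-0.0013 -0.0006  0.0082] turn [-0.0011 -0.0011  0.0062]
```

View pics/w4.png

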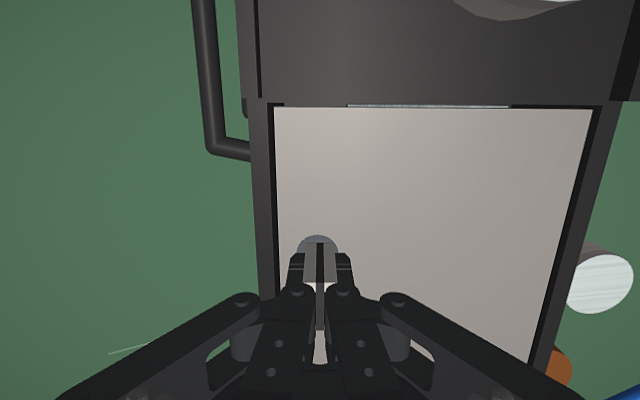

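The shut fingertips are right over the dark mark (318,250). I press slowly.

Emit:
carry_out:
  deltas: [0, 0, 0.004, 0, 0, 0, 0, 0, 0.007, 0, 0, 0, 0, 0, 0.009, 0, 0, 0, 0, 0, 0.011, 0, 0, 0, 0, 0, 0.012, 0, 0, 0]

```text
time: 9.12
eef_pos: [0.513, -0.099, 0.0838]
tcp_rot: [0.555, 0.832, -0.0, -0.0]
contact_force: [-3.9, 1.6, 10.2]
opening: -0.002
finger_force: 5.2
```

Emit:
carry_out:
  deltas: [0, 0, 0.001, 0, 0, 0, 0, 0, 0.002, 0, 0, 0, 0, 0, 0.003, 0, 0, 0]

```text
time: 9.5
eef_pos: [0.5131, -0.099, 0.0813]
tcp_rot: [0.555, 0.832, -0.0, -0.0]
contact_force: [-4.3, 1.9, 10.4]
opening: 0.003
finger_force: 5.6
```

Emit:
carry_out:
  deltas: [0, 0, 0.001, 0, 0, 0, 0, 0, 0.002, 0, 0, 0, 0, 0, 0.003, 0, 0, 0]

```text
time: 9.88
eef_pos: [0.5132, -0.0989, 0.0784]
tcp_rot: [0.555, 0.832, 0.0, -0.0]
contact_force: [-5.1, 1.6, 10.5]
opening: -0.006
finger_force: 5.9
```

Emit:
carry_out:
  deltas: [0, 0, 0.001, 0, 0, 0, 0, 0, 0.0015, 0, 0, 0]

```text
time: 10.12
eef_pos: [0.5134, -0.0989, 0.078]
tcp_rot: [0.554, 0.832, -0.0, -0.0]
contact_force: [-7.3, 3.6, 17.2]
opening: 0.002
finger_force: 9.0
```

The stop is reached, since the force has risen to 17 N. I withdraw.

Emit:
carry_out:
  deltas: [0, -0.001, -0.008, 0, 0, 0, 0, -0.003, -0.018, 0, 0, 0, 0, -0.006, -0.03, 0, 0, 0, 0, -0.01, -0.045, 0, 0, 0, 0, -0.015, -0.06, 0, 0, 0]

```text
time: 10.75
eef_pos: [0.4981, -0.1048, 0.1355]
tcp_rot: [0.555, 0.832, -0.0, -0.001]
contact_force: [0.6, 0.5, 1.0]
opening: 0.002
finger_force: 0.1
```

Emit:
carry_out:
  deltas: [0, -0.01, -0.03, 0, 0, 0, 0, -0.01, -0.06, 0, 0, 0, 0, -0.01, -0.09, 0, 0, 0, 0, -0.01, -0.12, 0, 0, 0, 0, -0.01, -0.12, 0, 0, 0]

```text
time: 11.38
eef_pos: [0.4903, -0.1092, 0.2578]
tcp_rot: [0.555, 0.832, 0.0, 0.002]
contact_force: [0.1, 0.1, -0.9]
opening: 0.0
finger_force: 0.0
```

Emit:
carry_out:
  deltas: [0, 0, 0, 0, 0, 0, 0, 0, 0, 0, 0, 0, 0, 0, 0, 0, 0, 0, 0, 0, 0, 0, 0, 0, 0, 0, 0, 0, 0, 0]

```text
time: 12.0
eef_pos: [0.4896, -0.1085, 0.2546]
tcp_rot: [0.555, 0.832, -0.0, -0.0]
contact_force: [0.4, 0.1, -0.4]
opening: 0.004
finger_force: 0.0
```

Run:
```python
from h import *
go(None)
im,d=ctrl.read_camera("side");cv2.imwrite("pics/s2.png",cv2.resize(im[120:320,180:440,::-1],None,fx=3,fy=3))
C=np.array([w2c(world("side",(u,v),d[v,u])) for v in range(140,290) for u in range(220,420) if d[v,u]>0])
l=C[(C[:,1]<-.02)&(C[:,1]>-.14)&(abs(C[:,0])<.07)&(C[:,2]>.08)&(C[:,2]<.17)]
print("lid slope",np.polyfit(l[:,0],l[:,2],1),len(l))
k=C[(C[:,2]>.112)&(C[:,2]<.13)&(abs(C[:,0])<.09)&(C[:,1]>.02)&(C[:,1]<.16)]
print(len(k),cv2.minEnclosingCircle(k[:,:2].astype(np.float32)))
```

```text
t 12.0 case xyz [-0.0772 -0.0753  0.2546] F [ 0.4  0.1 -0.4] open 0.004 q [-0.42 -0.12  1.97 -0.    1.29 -0.82]
lid slope [-0.4757909   0.11835376] 1103
429 ((0.020238110795617104, 0.06671816855669022), 0.03919146955013275)
```

View pics/s2.png

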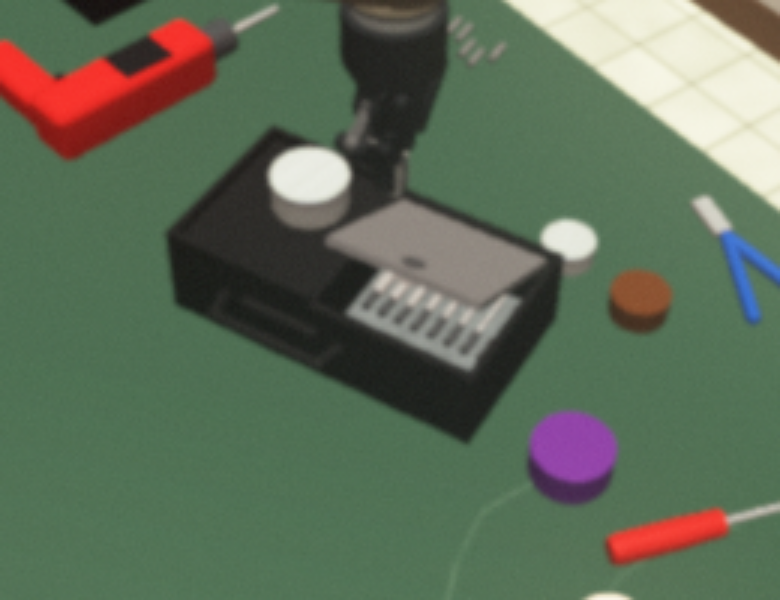

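The lid stands ajar (crop 435,250; slope about 0.45 rad) and the tin stands on the tray (310,185). The arm is clear, so I hand in.

```bash
python3 -c "
from plant import ctrl
print(ctrl.sign_off())"
```

```text
the job is handed in; nothing more can be done
None
```

I slid the tin onto the tray with the lid still shut, then pressed the lid at its mark until it sprang ajar to about 0.45 rad; I handed the job in at about 12 s, but the sign-off returned no verdict.

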